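# Counter-hold the tensioner bolt in the glaze mill's drive box

## Robot

A 6-joint arm with a two-finger parallel gripper is mounted at the origin on the work surface. World frame = base frame: x ahead of the robot, y to its left, z up, the work surface at z = 0. Lengths are in mm, angles in rad, forces in N, time in s.
With the tool pointing down it reaches from about 300 to 775 mm from the base axis. Payload 14.6 kg.
Tool frame: the origin (TCP) lies midway between the tips of the shut fingers; the grasp point (between the pads) lies 19 mm behind it; x points along the fingers, z is the direction in which the jaws open and shut, and the axes are right-handed (so a half turn about x gives the same grasp; the last joint's range is limited). The gripper opens to 94 mm and grips with 3 to 60 N. Pads are 16 mm wide; open, the fingers measure 119 mm over their backs; the gripper's body (75 mm by 177 mm) begins 78 mm behind the grasp point.
Start: joints at [1.085, 0.3, 1.521, -0, 1.321, -0.067], TCP at [223.662, 502.459, 205.446] pointing down, gripper open.
Joint ranges: [-3.03, 3.03], [-0.79, 2.21], [0.23, 2.52], [-1.04, 4.18], [0, 3.07], [-2.55, 2.55]. Speed limits (rad/s): [2.22, 2.22, 2.57, 3.14, 3.14, 3.14].

## Interface

Orientations are given as [roll, pitch, yaw] about the fixed x, y, z axes, in that order (R = Rz(yaw) Ry(pitch) Rx(roll)).
In Python, from cell import * gives the robot as it stands.
- The arm moves only by the tool play_rows, never from a script. Its argument "motion" is one flat list of numbers, 7 for each row, row after row: the turn, a rotation vector about the tool's x, y, z in rad, then the shift along the tool's x, y, z in m, then the closure, from -1 (fully open) to 1 (shut), so that 0 is half open. In form: [rx, ry, rz, x, y, z, fingers, rx, ry, rz, x, y, z, fingers, ...]. A call has 1 to 20 rows; each row shifts and turns the pose as measured when the row begins, along the tool's axes as they then stand; what a row does not reach is not made up. A row lasts 1/10 s, in which the tool goes at most 50 mm and 8.59 degrees, less where a joint would pass 70% of its speed; a pose out of reach is approached as far as the arm can. A call with a gripper value outside its range is refused whole. The fingers move at their own pace and stop on an object; "newtons" is the grip in N (left out, the last holds). Time passes only in rows, so rows that do not move let the fingers close. It gives the time, the measured TCP pose, the force and the opening at its end, in the units of the state.
- read_state(): the state, without advancing time (a new reading comes with each control period).
- camera(name): name is "side" or "top"; returns (picture, depth): 480x640x3 uint8, blue, green, red; 480x640 float32, mm along the optical axis (not along the pixel's ray), 0 where there is no reading.
- camera_params(name): a dict with "fx", "fy", "cx", "cy" (pixels), "T" (4x4, takes a point from camera to world coordinates). Camera axes: x right, y down, z forward; pixel columns grow to the right and rows downward; lengths in mm; the calibration is good to about 2 mm. A picture is of the moment at which its call begins. camera_params takes no time and is no camera call.
- sign_off(): hands the job in, once; it reports no verdict.
Trained networks look in the newest picture that a camera, given by its name, has taken for a name from the list of things; names that differ only in an ending like _2 or _b are one class to them, and where a whole thing is asked for, a point or a joint stands for the part that bears it (a point fixed in the world has none). Each returns a list of dicts, best first, with "conf" (0 to 1); they miss things now and then, are a little off and sometimes report something else, mostly with a low value. They report only what shows in the picture. A call takes as long as a camera call.
- masks_of(camera, name): "region" (480x640 bool, what is visible of it).
- place_of(camera, name): "at" ([x, y, z] in mm, in the coordinates of the camera as it stood for that picture, good to about 4 mm: a listed point, or the origin of a listed thing).
The state is a dict: "clock": time; "joints": joint angles; "qd": joint speeds; "effort": joint torques, N m; "eef_pos": TCP position; "eef_rot": TCP orientation; "wrist_force": force on the tool from outside, world axes, zero at the start; "moment": the same for the moment, N m; "finger_gap": finger opening in mm.
Only numpy, scipy, OpenCV 4.12 (cv2) and the standard library are available. Lean on these libraries where they do the work, as an engineer would, in place of code of your own. Each camera call takes 0.05 s, during which the arm holds its last target.

## Task

Lift the lid of the grey drive box by its bar handle until it has swung fully back and rests on its stop. Then reach down into the narrow gap behind the tensioner bracket inside, take the hex bolt head between the fingers by its two side flats and hold it firmly so that it no longer turns with the nut runner; make sure it has stopped, and finish while still holding it, with the lid still open. Leave the jars, pots and tools round the box where they are.

Things in the scene. Friction and masses are not known exactly. Their poses are not given: they have to be found in the camera images.
- drive_box: grey steel box, open on top under its lid, fixed to the table: 180 (its x) by 300 (its y) by 120 mm high, walls and floor 5 mm. Origin: centre of its underside. Its x axis points away from the robot to the hinge side, z up; it stands at some yaw.
- lid (a joint): opening angle of the lid, rad: 0 shut, 1.75 fully open, leaning back 10 degrees past upright on its stop. The lid (0.4 kg, 180 by 306 by 8 mm) covers the whole box and hides its inside until opened. Its hinge moves freely: let go below about 1.5 it falls shut, beyond about 1.65 it falls back onto the stop.
- lid_hinge (a point): middle of the lid's hinge line, on the far (+x) upper edge of the box, 90 mm from the box's centre and 120.5 mm above its underside; the line runs along the box's y axis.
- lid_handle (a point): middle of the round steel bar of the lid's handle: 10 mm thick, 100 mm long along the box's y axis, clear of the lid by 40 mm (its centre 45 mm above the lid's upper face). When shut it lies 160 mm nearer the robot than the hinge line and 53 mm above it; the lid's free edge is 20 mm beyond it. The bar can turn in the fingers, so the gripper can stay upright.
- bolt_head (a point): centre of the hex bolt head in the box: plain steel, 30 mm across flats, 34.6 across corners, 18 mm thick along its axis, which is level and along the box's x axis. It is 90 mm above the box's underside (30 mm below the rim), in the gap behind the tensioner bracket. Beside it (along the box's y) for 75 mm and below it for 50 mm nothing is in the way.
- bolt (a joint): angle of the bolt about its axis, rad: at 0 (and every 1.047) two flats stand upright, facing the box's +y and -y. The nut runner drags it round all the time, by about 0.015 rad/s (0.04 N m, against stiff drag), from a start between -0.35 and 0.05. Fingers closed on it along y with 20 to 40 N square it up within about 3 s; it then stands still while squeezed.
- gap (a point): middle of the mouth of the gap, 20 mm above the bolt's axis and 2 mm beyond the head's centre along the box's x, between the upper edges of two upright dark steel plates (140 mm along y, ending 10 mm below the box's rim), 46 mm apart: the bracket's front plate, with the 40 mm thick nut runner on the robot's side of it, and a rear plate. The bracket's place in the box varies along y.
- jar_a: amber glass jar with a white cap, 60 mm across, 90 high; stands beside the drive box (bystander; origin at its underside)
- jar_b: green glass jar with a steel cap, 68 mm across, 100 high; stands beside the drive box (bystander; origin at its underside)
- cup: clay cup, 74 mm across, 80 high (bystander; origin at its underside)
- bowl: bisque bowl, 130 mm across, 55 high (bystander; origin at its underside)
- vase: small clay vase, 84 mm across, 105 high (bystander; origin at its underside)
- wrench: loose wrench, 170 mm long, lying flat near the robot (bystander; origin at its underside)
- brush: loose brush, 180 mm long, lying flat near the robot (bystander; origin at its underside)

How it is judged (in metres and radians):
On the way:
1. the lid rests open on its stop (value of joint lid above 1.68 rad and velocity of joint lid between -0.1 and 0.1 rad/s), for 0.2 s.
At the end, for the whole second after the job is handed in: The lid is still open at its stop (over 1.68 of 1.75 rad), the bolt head is between the fingers (grasp point within 25 mm of its centre), squeezed with more than 6 N, and turns at less than 0.005 rad/s (0.015 when left alone), through the last second (value of joint lid above 1.68 rad and contact force between the fingers and bolt above 6 N and distance between the grasp point and bolt_head below 0.025 m and velocity of joint bolt between -0.005 and 0.005 rad/s); the arm keeps its last pose, push and grip.
It fails at once if a jar, pot or tool beside the box is shifted by more than 30 mm (distance of any of jar_a, jar_b, cup, bowl, vase, wrench, brush from where it was at the start of the episode above 0.03 m).
It also fails if it takes over 64 s, if anything falls off the work surface, if the arm or the gripper's body presses on something with over 40 N, if the wrist force passes 120 N, or if a joint passes its speed limit or range.

## Working session

There is one attempt and no reset: what is moved stays moved. The work goes in short steps, Python scripts to look and compute and a tool call to move; the robot and the scene stay as the last step left them, time stands still between calls to the robot, and variables do not carry over. Pictures are saved under pics/ and viewed, and the job is handed in when it is done.

Besides the shell and the picture viewer there is one more tool, called after "Emit:" as name(argument=value, ...), one argument or row to a line, values as JSON. play_rows: Moves the arm, as the interface text tells. Its arguments: {"type":"object","properties":{"motion":{"type":"array","items":{"type":"number"}},"newtons":{"type":"number"}},"required":["motion"]}

```bash
mkdir -p pics; ls
cat > h.py <<'E'
from cell import *
import numpy as np, cv2
from scipy.spatial.transform import Rotation as R
def w(cam,p):
    T=np.array(camera_params(cam)["T"]); return (T@np.r_[np.array(p,float),1])[:3]
def pix(cam,p):
    c=camera_params(cam);q=np.linalg.inv(np.array(c["T"]))@np.r_[np.array(p,float),1]
    return q[0]/q[2]*c["fx"]+c["cx"],q[1]/q[2]*c["fy"]+c["cy"]
def cloud(cam,depth):
    c=camera_params(cam);T=np.array(c["T"])
    v,u=np.mgrid[:480,:640]
    P=np.stack([(u-c["cx"])/c["fx"]*depth,(v-c["cy"])/c["fy"]*depth,depth],-1)
    return P@T[:3,:3].T+T[:3,3]
def Rt(s=None):
    s=s or read_state(); return R.from_euler('xyz',s["eef_rot"])
E
python3 - <<'E'
from h import *
for c in("side","top"):
    im,d=camera(c);cv2.imwrite(f"pics/{c}0.png",im);np.save(f"/tmp/{c}0.npy",d)
    print(c,np.round(camera_params(c)["T"],2).tolist(),camera_params(c)["fx"])
    for n in("drive_box","lid_handle","lid_hinge","jar_a","cup","bowl","vase","wrench","brush"):
        for r in place_of(c,n)[:2]: print(n,np.round(w(c,r["at"]),1),round(r["conf"],2))
print(read_state())
E
```

```text
pics
side [[-1.0, -0.02, 0.03, 502.48], [-0.03, 0.73, -0.69, 804.79], [-0.01, -0.69, -0.73, 969.66], [0.0, 0.0, 0.0, 1.0]] 592.2231737542982
drive_box [542.4 -14.4  -3.1] 0.75
lid_handle [477.6 -28.7 175. ] 0.57
lid_hinge [630.7   1.4 119.2] 0.95
jar_a [ 5.413e+02  1.976e+02 -1.000e-01] 0.98
jar_a [ 5.355e+02 -3.902e+02 -1.000e-01] 0.38
cup [534.1 295.9   0. ] 0.67
bowl [ 538.7 -390.2    3.4] 0.67
vase [ 7.158e+02 -2.981e+02 -1.000e-01] 0.85
wrench [375.   39.1   0.8] 0.73
brush [ 411.4 -140.9    1.2] 0.64
top [[0.01, -0.99, 0.15, 358.55], [-1.0, -0.01, 0.01, 0.66], [-0.01, -0.15, -0.99, 1344.44], [0.0, 0.0, 0.0, 1.0]] 502.6952826201002
lid_handle [472.6 -29.3 171.6] 0.71
lid_hinge [631.2   1.7 120.5] 0.94
jar_a [538.  201.1  -1.5] 0.92
jar_a [ 576.9 -228.8    3.7] 0.8
cup [533.9 300.1  -0.9] 0.6
bowl [ 5.376e+02 -3.886e+02 -4.000e-01] 0.9
vase [ 7.127e+02 -2.982e+02  6.000e-01] 0.98
vase [539.4 198.3  -1.1] 0.37
wrench [375.   40.2   1.5] 0.72
brush [ 407.7 -138.4    4.4] 0.61
{'clock': 1.0, 'joints': array([ 1.08539586e+00,  2.99891132e-01,  1.52101752e+00,  3.31321113e-05,
        1.32074473e+00, -6.65855306e-02]), 'qd': array([-3.13812626e-04,  1.32050250e-03, -3.24228142e-04, -8.38960536e-05,
       -1.38907347e-03,  1.19160869e-04]), 'effort': array([-1.15525523e-03, -5.31682777e+01, -3.52912295e+01,  7.07141706e-02,
        2.15749367e-02,  4.42441220e-06]), 'eef_pos': array([223.64707792, 502.44464827, 205.44302994]), 'eef_rot': array([ 2.58872189,  1.57072764, -2.54249023]), 'wrist_force': array([0.40775984, 0.51867623, 0.90816768]), 'moment': array([-0.03476474, -0.05368792, -0.05306398]), 'finger_gap': 94.11562896858199}
```

View pics/side0.png

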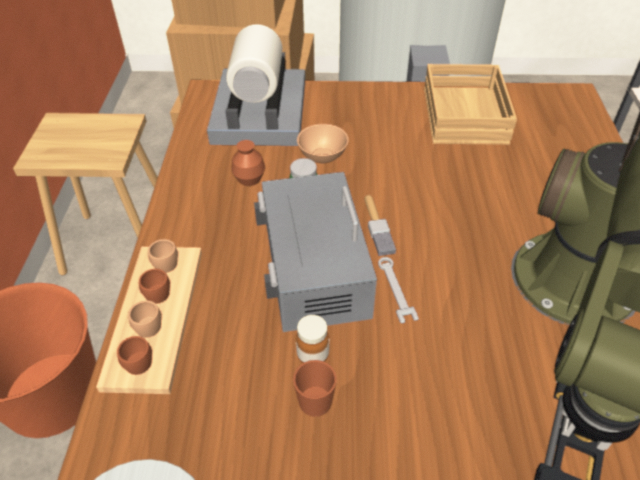

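View pics/top0.png

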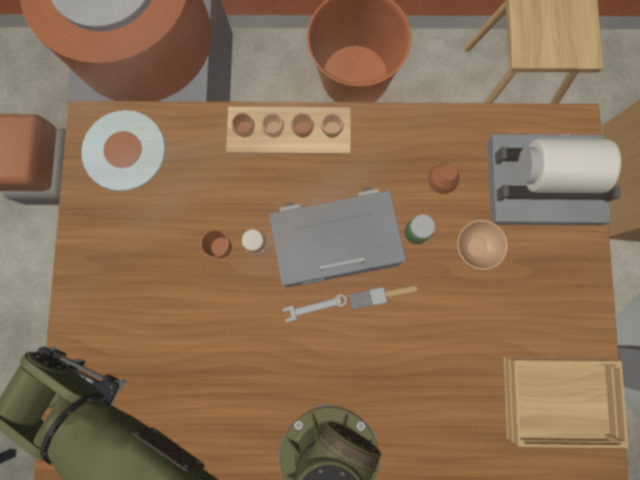

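Run:
```python
from h import *
for c in("side","top"):
    d=np.load(f"/tmp/{c}0.npy");P=cloud(c,d)
    ok=(d>0)&(P[...,0]>380)&(P[...,0]<720)&(abs(P[...,1])<230)
    lid=ok&(abs(P[...,2]-128.5)<5); 
    r=cv2.minAreaRect(P[lid][:,:2].astype(np.float32));print(c,"lid",r,np.median(P[lid][:,2]))
    h=ok&(P[...,2]>160)&(P[...,2]<190)
    q=P[h]; m=q.mean(0);_,_,V=np.linalg.svd((q-m)[:,:2]);t=(q-m)[:,:2]@V[0]
    print("bar",m,(m[:2]+V[0]*(t.max()+t.min())/2),t.max()-t.min(),V[0],np.percentile(q[:,2],[5,50,95]))
print(Rt().as_matrix().round(3))
print(read_state()["clock"])
```

```text
side lid ((548.454833984375, -12.83477783203125), (191.46011352539062, 311.3648681640625), 11.724030494689941) 128.09193623335932
bar [474.24257111 -19.99742811 175.45748154] [475.54137185 -26.20634011] 108.19438048801068 [-0.20475154  0.97881398] [164.71051716 176.41329259 180.00781032]
top lid ((548.9725341796875, -11.893722534179688), (190.72889709472656, 306.16693115234375), 11.550591468811035) 128.6635390480917
bar [474.76062881 -26.1123062  177.35478735] [474.98626052 -27.21469293] 107.4247504644321 [ 0.20051866 -0.97968988] [173.80316559 177.35032167 181.51072069]
[[-0.    -0.914  0.407]
 [-0.     0.407  0.914]
 [-1.     0.    -0.   ]]
1.0
```

```bash
cat >> h.py <<'E'
def Rdown(zdir):  # tool x down, tool z = angle zdir (rad) in the plane
    z=np.array([np.cos(zdir),np.sin(zdir),0]);x=np.array([0,0,-1.]);y=np.cross(z,x)
    return R.from_matrix(np.stack([x,y,z],1))
def rows(wps):
    """wps: list of (pos mm, zdir rad, n rows, closure); prints rows"""
    s=read_state();p=np.array(s["eef_pos"]);r=Rt(s);out=[]
    for q,zd,n,c in wps:
        q=np.array(q,float);r1=Rdown(zd) if zd is not None else r
        rv=(r.inv()*r1).as_rotvec();p0=p.copy();r0=r
        for i in range(1,n+1):
            pn=p0+(q-p0)*i/n;rn=r0*R.from_rotvec(rv*i/n)
            a=(r.inv()*rn).as_rotvec();t=r.inv().apply(pn-p)/1000
            out.append([round(v,4)+0. for v in (*a,*t)]+[c]);p,r=pn,rn
    for o in out: print(",".join(f"{v:g}" for v in o),end=",\n")
E
python3 - <<'E'
from h import *
b=np.radians(11.6)
rows([([290,420,270],np.radians(55),3,-1),([475,-27,260],b,13,-1)])
E
```

```text
0.064,0,0,-0.0215,-0.0314,-0.0161,-1,
0.064,0,0,-0.0215,-0.0323,-0.0141,-1,
0.064,0,0,-0.0215,-0.0332,-0.012,-1,
0.0583,0,0,0.0008,-0.0314,-0.02,-1,
0.0583,0,0,0.0008,-0.0325,-0.0181,-1,
0.0583,0,0,0.0008,-0.0335,-0.0162,-1,
0.0583,0,0,0.0008,-0.0344,-0.0142,-1,
0.0583,0,0,0.0008,-0.0352,-0.0122,-1,
0.0583,0,0,0.0008,-0.0358,-0.0101,-1,
0.0583,0,0,0.0008,-0.0363,-0.008,-1,
0.0583,0,0,0.0008,-0.0367,-0.0059,-1,
0.0583,0,0,0.0008,-0.037,-0.0038,-1,
0.0583,0,0,0.0008,-0.0372,-0.0016,-1,
0.0583,0,0,0.0008,-0.0372,0.0006,-1,
0.0583,0,0,0.0008,-0.0371,0.0027,-1,
0.0583,0,0,0.0008,-0.0369,0.0049,-1,
```

Emit:
play_rows(
  motion=[0.064, 0, 0, -0.0215, -0.0314, -0.0161, -1, 0.064, 0, 0, -0.0215, -0.0323, -0.0141, -1, 0.064, 0, 0, -0.0215, -0.0332, -0.012, -1, 0.058, 0, 0, 0.001, -0.0314, -0.02, -1, 0.058, 0, 0, 0.001, -0.0325, -0.018, -1, 0.058, 0, 0, 0.001, -0.0335, -0.016, -1, 0.058, 0, 0, 0.001, -0.0344, -0.014, -1, 0.058, 0, 0, 0.001, -0.0352, -0.012, -1, 0.058, 0, 0, 0.001, -0.0358, -0.01, -1, 0.058, 0, 0, 0.001, -0.0363, -0.008, -1, 0.058, 0, 0, 0.001, -0.0367, -0.006, -1, 0.058, 0, 0, 0.001, -0.037, -0.004, -1, 0.058, 0, 0, 0.001, -0.037, -0.0016, -1, 0.058, 0, 0, 0.001, -0.037, 0.0006, -1, 0.058, 0, 0, 0.001, -0.037, 0.003, -1, 0.058, 0, 0, 0.001, -0.037, 0.005, -1],
)

```text
clock: 2.6
eef_pos: [474.4, -47.8, 261.0]
eef_rot: [-0.154, 1.565, 0.02]
wrist_force: [0.3, 1.0, 1.0]
finger_gap: 93.8
```

Run:
```python
from h import *
b=np.radians(11.6)
s=read_state();print(s["clock"],s["eef_pos"],s["joints"].round(2),Rt().as_matrix().round(3).tolist())
rows([([475,-27,190],b,4,-1),([475,-27,157],b,2,-1),([475,-27,157],b,1,-1)])
```

```text
2.6 [474.4209956  -47.7875917  260.99197795] [-0.18  0.09  1.64  0.    1.4  -0.35] [[0.006, -0.173, 0.985], [0.0, 0.985, 0.173], [-1.0, -0.001, 0.006]]
-0.007,0.0014,0.0002,0.0177,0.0051,0.0009,-1,
-0.007,0.0014,0.0002,0.0177,0.0051,0.001,-1,
-0.007,0.0014,0.0002,0.0177,0.0051,0.0011,-1,
-0.007,0.0014,0.0002,0.0177,0.0051,0.0011,-1,
0,0,0,0.0165,0,0,-1,
0,0,0,0.0165,0,0,-1,
0,0,0,0,0,0,-1,
```

Emit:
play_rows(
  motion=[-0.007, 0.0014, 0, 0.0177, 0.0051, 0.001, -1, -0.007, 0.0014, 0, 0.0177, 0.0051, 0.001, -1, -0.007, 0.0014, 0, 0.0177, 0.0051, 0.001, -1, -0.007, 0.0014, 0, 0.0177, 0.0051, 0.001, -1, 0, 0, 0, 0, 0, 0, -1],
)

```text
clock: 3.1
eef_pos: [476.1, -31.7, 187.7]
eef_rot: [-1.417, 1.569, -1.223]
wrist_force: [-0.2, -0.5, 0.4]
finger_gap: 94.1
```

Run:
```python
from h import *
b=np.radians(11.6)
s=read_state();print(s["clock"],s["eef_pos"],s["joints"].round(2),Rt().as_matrix().round(3).tolist())
rows([([475,-27,157],b,3,-1),([475,-27,157],b,1,-1)])
for c in ("side","top"):
    im,d=camera(c)
    cv2.imwrite(f"pics/{c}1.png",im)
    for n in("lid_handle",):
        for r in place_of(c,n)[:2]: print(n,np.round(w(c,r["at"]),1),round(r["conf"],2))
```

```text
3.1 [476.12483464 -31.71294043 187.66572382] [-0.14  0.15  1.74 -0.    1.24 -0.34] [[0.001, -0.192, 0.981], [-0.002, 0.981, 0.192], [-1.0, -0.002, 0.0]]
-0.003,0.0001,0.0006,0.0102,0.0016,-0.0001,-1,
-0.003,0.0001,0.0006,0.0102,0.0016,-0.0001,-1,
-0.003,0.0001,0.0006,0.0102,0.0016,-0.0001,-1,
0,0,0,0,0,0,-1,
lid_handle [474.9 -30.9 178.5] 0.64
lid_handle [474.5 -29.2 174.6] 0.83
```

View pics/side1.png

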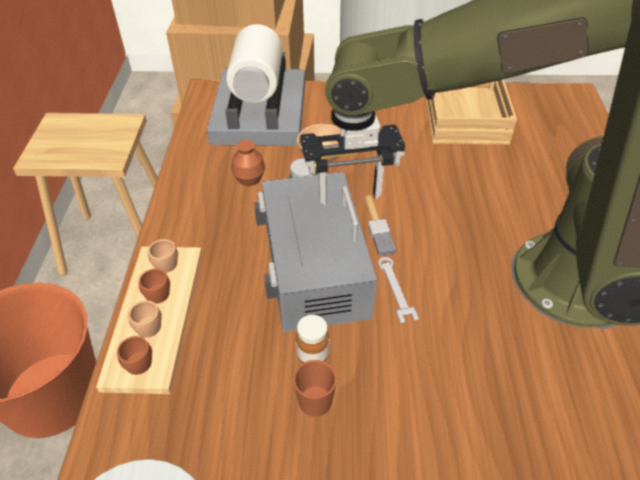

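The picture shows the open fingers, at pixels (323,190) and (380,180), either side of the bar at (350,215). I'll go down and close.

Emit:
play_rows(
  motion=[-0.003, 0, 0, 0.0102, 0.0016, 0, -1, -0.003, 0, 0, 0.0102, 0.0016, 0, -1, -0.003, 0, 0, 0.0102, 0.0016, 0, -1, 0, 0, 0, 0, 0, 0, 1, 0, 0, 0, 0, 0, 0, 1, 0, 0, 0, 0, 0, 0, 1, 0, 0, 0, 0, 0, 0, 1, 0, 0, 0, 0, 0, 0, 1, 0, 0, 0, 0, 0, 0, 1, 0, 0, 0, 0, 0, 0, 1],
  newtons=25,
)

```text
clock: 4.3
eef_pos: [477.4, -27.7, 159.3]
eef_rot: [-0.521, 1.562, -0.319]
wrist_force: [-0.1, -0.3, 0.3]
finger_gap: 41.1
```

Emit:
play_rows(
  motion=[0, 0, 0, 0, 0, 0, 1, 0, 0, 0, 0, 0, 0, 1, 0, 0, 0, 0, 0, 0, 1, 0, 0, 0, 0, 0, 0, 1, 0, 0, 0, 0, 0, 0, 1, 0, 0, 0, 0, 0, 0, 1],
  newtons=25,
)

```text
clock: 4.9
eef_pos: [475.5, -28.2, 159.3]
eef_rot: [-1.009, 1.566, -0.807]
wrist_force: [2.4, 0.1, -1.0]
finger_gap: 9.0
```

```bash
cat >> h.py <<'E'
S=np.array([475.5,-28.2,159.3]);B=np.radians(11.6);rad=np.hypot(160,53);a0=np.arctan2(53,-160)
def arc(th):
    dx=rad*(np.cos(a0-th)-np.cos(a0));dz=rad*(np.sin(a0-th)-np.sin(a0))
    return S+[dx*np.cos(B),dx*np.sin(B),dz]
def thof(p):
    d=p-S;dx=d[:2]@[np.cos(B),np.sin(B)];return a0-np.arctan2(53+d[2],-160+dx)
E
python3 - <<'E'
from h import *
rows([(arc(t),B,1,1) for t in np.linspace(0,.85,11)[1:]])
E
```

```text
-0.0004,0.0027,0.0044,-0.0134,-0.0001,0.0052,1,
0,0,0,-0.0129,0,0.0062,1,
0,0,0,-0.0123,0,0.0073,1,
0,0,0,-0.0117,0,0.0083,1,
0,0,0,-0.0109,0,0.0093,1,
0,0,0,-0.0101,0,0.0101,1,
0,0,0,-0.0092,0,0.011,1,
0,0,0,-0.0082,0,0.0117,1,
0,0,0,-0.0072,0,0.0124,1,
0,0,0,-0.0061,0,0.0129,1,
```

Emit:
play_rows(
  motion=[0, 0.0027, 0.004, -0.0134, 0, 0.0052, 1, 0, 0, 0, -0.0129, 0, 0.0062, 1, 0, 0, 0, -0.0123, 0, 0.0073, 1, 0, 0, 0, -0.0117, 0, 0.0083, 1, 0, 0, 0, -0.0109, 0, 0.0093, 1],
)

```text
clock: 5.4
eef_pos: [507.7, -21.5, 218.9]
eef_rot: [3.039, 1.557, -3.042]
wrist_force: [-7.0, -2.1, 2.5]
finger_gap: 9.1
```

Run:
```python
from h import *
s=read_state();t0=thof(s["eef_pos"]);print(t0, s["eef_pos"]-arc(t0))
rows([(arc(t),B,1,1) for t in np.linspace(t0,1.1,9)[1:]])
```

```text
0.4050710817369456 [-0.94218449 -0.0820979   0.8322161 ]
-0.0009,-0.0139,-0.0014,-0.0098,-0.0001,0.011,1,
0,0,0,-0.0096,0,0.011,1,
0,0,0,-0.0086,0,0.0118,1,
0,0,0,-0.0075,0,0.0125,1,
0,0,0,-0.0064,0,0.0131,1,
0,0,0,-0.0053,0,0.0137,1,
0,0,0,-0.0041,0,0.0141,1,
0,0,0,-0.0028,0,0.0144,1,
```

Working well, with low forces.

Emit:
play_rows(
  motion=[0, -0.014, 0, -0.0098, 0, 0.011, 1, 0, 0, 0, -0.0096, 0, 0.011, 1, 0, 0, 0, -0.0086, 0, 0.0118, 1, 0, 0, 0, -0.0075, 0, 0.0125, 1, 0, 0, 0, -0.0064, 0, 0.0131, 1, 0, 0, 0, -0.0053, 0, 0.0137, 1, 0, 0, 0, -0.0041, 0, 0.0141, 1, 0, 0, 0, -0.0028, 0, 0.0144, 1],
)

```text
clock: 6.2
eef_pos: [606.4, -1.7, 276.9]
eef_rot: [3.055, 1.56, -3.028]
wrist_force: [-2.4, -1.2, 1.2]
finger_gap: 9.2
```

Run:
```python
from h import *
s=read_state();t0=thof(s["eef_pos"]);print(t0, s["eef_pos"]-arc(t0))
rows([(arc(t),B,1,1) for t in np.linspace(t0,1.66,9)[1:]])
```

```text
1.0973555125994678 [-0.54832962 -0.45072533  4.05569436]
-0.0019,-0.0111,-0.001,0.0025,0.0004,0.0124,1,
0,0,0,-0.0006,0,0.0118,1,
0,0,0,0.0003,0,0.0118,1,
0,0,0,0.0011,0,0.0118,1,
0,0,0,0.0019,0,0.0117,1,
0,0,0,0.0027,0,0.0115,1,
0,0,0,0.0035,0,0.0113,1,
0,0,0,0.0043,0,0.011,1,
```

Emit:
play_rows(
  motion=[0, -0.011, 0, 0.0005, 0, 0.0124, 1, 0, 0, 0, 0, 0, 0.0118, 1, 0, 0, 0, 0.0005, 0, 0.0118, 1, 0, 0, 0, 0.0011, 0, 0.0118, 1, 0, 0, 0, 0.0019, 0, 0.0117, 1, 0, 0, 0, 0.0027, 0, 0.0115, 1, 0, 0, 0, 0.0035, 0, 0.0113, 1, 0, 0, 0, 0.0043, 0, 0.011, 1],
)

```text
clock: 7.0
eef_pos: [702.2, 17.8, 264.8]
eef_rot: [-0.058, 1.568, 0.143]
wrist_force: [-2.4, -0.4, -0.5]
finger_gap: 9.1
```

Run:
```python
from h import *
s=read_state();t0=thof(s["eef_pos"]);print(t0, s["eef_pos"]-arc(t0),s["joints"].round(2))
rows([(arc(t),B,1,1) for t in np.linspace(t0,1.72,4)[1:]])
```

```text
1.6737783393283963 [ 2.21980127 -0.04307413  4.81285962] [-0.03  0.64  0.9   0.    1.6  -0.23]
-0.0017,0.0029,0.0002,0.0059,0.0005,0.0002,1,
0,0,0,0.0011,0,0.0023,1,
0,0,0,0.0012,0,0.0023,1,
```

Emit:
play_rows(
  motion=[0, 0, 0, 0.002, 0, 0.003, 1, 0, 0, 0, 0.0015, 0, 0.003, 1, 0, 0, 0, 0.0015, 0, 0.003, 1, 0, 0, 0, 0, 0, 0, 1],
)

```text
clock: 7.4
eef_pos: [711.3, 19.6, 259.8]
eef_rot: [-0.407, 1.57, -0.206]
wrist_force: [0.3, -0.3, 2.0]
finger_gap: 9.1
```

Run:
```python
from h import *
s=read_state();t0=thof(s["eef_pos"]);print(t0, s["eef_pos"]-arc(t0),s["wrist_force"])
for c in("side","top"):
    im,d=camera(c);cv2.imwrite(f"pics/{c}2.png",im)
```

```text
1.7343080607722303 [ 2.31875499 -0.09572926  4.29043649] [ 0.27303618 -0.25137021  1.99594282]
```

View pics/side2.png

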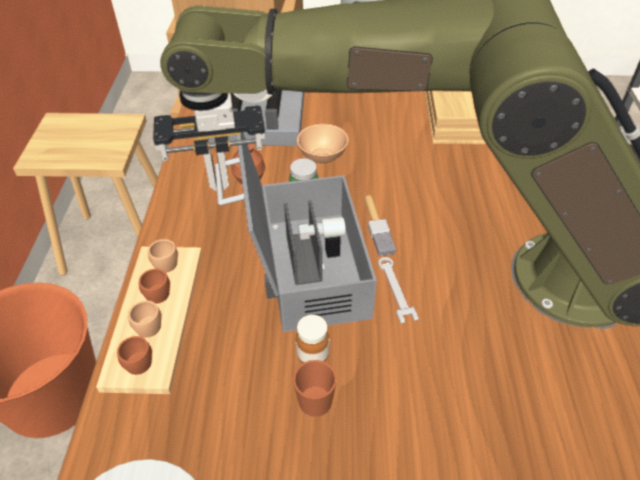

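Emit:
play_rows(
  motion=[0, 0, 0, 0, 0, 0, 0.36, 0, 0, 0, 0, 0, 0, 0.36, 0, 0, 0, 0, 0, 0, 0.36, 0, 0, 0, 0, 0, 0, 0.36, 0, 0, 0, 0, 0, 0, 0.36],
)

```text
clock: 8.0
eef_pos: [711.6, 19.7, 258.9]
eef_rot: [-0.011, 1.569, 0.19]
wrist_force: [-0.2, -0.1, -0.7]
finger_gap: 30.3
```

Run:
```python
from h import *
for c in("side","top"):
    im,d=camera(c);cv2.imwrite(f"pics/{c}3.png",im);np.save(f"/tmp/{c}3.npy",d)
    print(c)
    for n in("bolt_head","gap","lid_handle","lid_hinge"):
        for r in place_of(c,n)[:2]: print(n,np.round(w(c,r["at"]),1),round(r["conf"],2))
im=cv2.imread("pics/side3.png")[150:330,200:420];cv2.imwrite("pics/side3c.png",cv2.resize(im,None,fx=3.3,fy=3.3))
im=cv2.imread("pics/top3.png")[160:300,240:440];cv2.imwrite("pics/top3c.png",cv2.resize(im,None,fx=3.8,fy=3.8))
```

```text
side
bolt_head [570.3 -43.3  86.2] 0.78
gap [569.6 -34.  111. ] 0.66
lid_handle [714.7  18.5 268.7] 0.79
lid_handle [542.4 -13.5  -2.1] 0.37
lid_hinge [630.5   6.  122.6] 0.63
lid_hinge [541.6 201.6  -0.7] 0.38
top
bolt_head [ 536.5 -390.5   -1.8] 0.66
gap [570.1 -37.8 108.5] 0.96
lid_handle [ 541.7 -390.3    1.9] 0.47
lid_hinge [ 403.6 -135.4    2.2] 0.21
```

View pics/side3c.png

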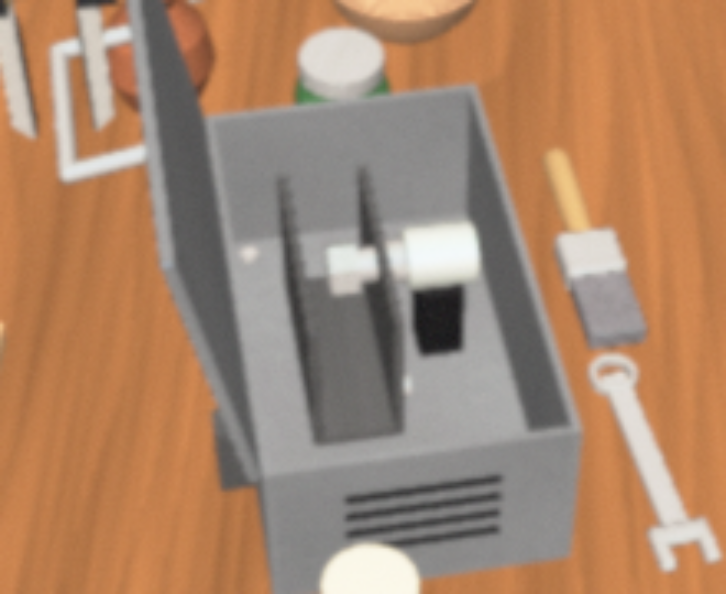

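View pics/top3c.png

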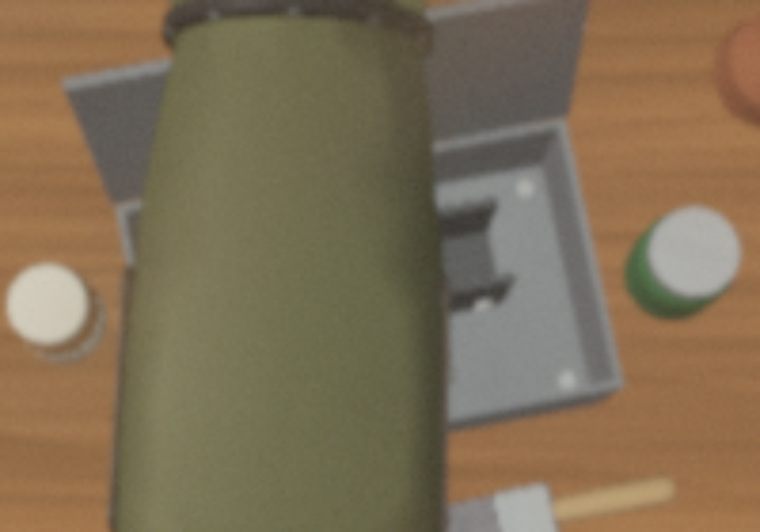

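Run:
```python
from h import *
s=read_state();p=s["eef_pos"]
rows([([p[0],p[1],345],B,4,.36),([p[0],p[1],345],B,1,.36)])
d=np.load("/tmp/side3.npy");P=cloud("side",d)
u=np.array([np.cos(B),np.sin(B)]);v=np.array([-u[1],u[0]])
C=np.array([631,3.])-90*u
Q=P.copy();Q[...,0]=(P[...,:2]-C)@u;Q[...,1]=(P[...,:2]-C)@v
im=cv2.imread("pics/side3.png")
# crop pts
for cy in range(216,246,3):
    print(cy,[tuple(Q[cy,cx].round().astype(int).tolist()) for cx in range(284,336,4)])
```

```text
-0.0004,0.0004,0,-0.0215,0,0,0.36,
-0.0004,0.0004,0,-0.0215,0,0,0.36,
-0.0004,0.0004,0,-0.0215,0,0,0.36,
-0.0004,0.0004,0,-0.0215,0,0,0.36,
0,0,0,0,0,0,0.36,
216 [(48, -145, 22), (47, -57, 108), (30, -145, 19), (21, -144, 18), (12, -146, 15), (3, -143, 16), (-6, -144, 13), (-2, -48, 108), (-25, -145, 9), (-34, -143, 9), (-43, -143, 8), (-53, -143, 6), (-62, -142, 6)]
219 [(49, -142, 16), (49, -46, 110), (31, -141, 13), (21, -145, 7), (12, -144, 8), (3, -142, 8), (-6, -141, 7), (-1, -46, 101), (-25, -144, 1), (-34, -140, 3), (-25, -37, 106), (-32, -33, 109), (-40, -30, 111)]
222 [(50, -140, 9), (50, -39, 109), (31, -141, 3), (23, -139, 5), (14, -137, 5), (4, -135, 5), (-4, -133, 5), (-1, -49, 90), (-6, -27, 110), (-16, -36, 100), (-23, -27, 108), (-31, -28, 105), (-39, -23, 108)]
225 [(51, -134, 5), (51, -32, 107), (33, -128, 8), (24, -132, 1), (27, -27, 108), (19, -26, 107), (9, -33, 99), (2, -29, 101), (-5, -18, 111), (-14, -22, 106), (-21, -18, 108), (-29, -17, 107), (-37, -15, 109)]
228 [(52, -126, 3), (51, -38, 92), (34, -124, 2), (25, -120, 5), (27, -25, 102), (19, -21, 103), (1
[... 411 characters left out ...]
, 94), (13, -9, 97), (4, -18, 87), (-1, 2, 106), (-12, -13, 88), (-20, -8, 92), (-27, -6, 93), (-36, -8, 89)]
237 [(56, -96, 5), (51, -49, 53), (48, 6, 110), (30, -85, 12), (29, -17, 84), (21, -12, 86), (13, -11, 87), (-2, -56, 37), (-1, 1, 96), (-23, -82, 5), (-20, -12, 79), (-28, -9, 80), (-38, -17, 70)]
240 [(57, -88, 4), (51, -57, 36), (49, 15, 111), (31, -76, 12), (22, -76, 11), (14, -72, 13), (5, -74, 9), (-2, -58, 24), (-1, 3, 90), (-5, 27, 114), (-31, -71, 6), (-29, -12, 68), (-37, -10, 69)]
243 [(58, -82, 1), (51, -61, 22), (50, 23, 112), (33, -67, 12), (24, -66, 12), (15, -66, 9), (6, -64, 10), (-1, -55, 18), (-1, 1, 78), (-5, 30, 109), (-29, -64, 3), (-28, -9, 63), (-37, -11, 59)]
```

Emit:
play_rows(
  motion=[0, 0, 0, -0.0215, 0, 0, 0.36, 0, 0, 0, -0.0215, 0, 0, 0.36, 0, 0, 0, -0.0215, 0, 0, 0.36, 0, 0, 0, -0.0215, 0, 0, 0.36, 0, 0, 0, 0, 0, 0, 0.36],
)

```text
clock: 9.0
eef_pos: [711.0, 19.7, 347.3]
eef_rot: [1.266, 1.57, 1.467]
wrist_force: [-0.3, -0.2, 0.2]
finger_gap: 30.1
```

Run:
```python
from h import *
s=read_state();print(s["eef_pos"],s["joints"].round(2))
im,d=camera("side");cv2.imwrite("pics/side4.png",im)
P=cloud("side",d);u=np.array([np.cos(B),np.sin(B)])
rows([([575,-38,345],B+np.pi/2,13,-1),([570,-40,345],B+np.pi/2,1,-1)])
```

```text
[711.04655569  19.70670489 347.29452752] [-0.02  0.68  0.65  0.    1.81 -0.22]
-0.121,-0.0001,-0.0002,0,-0.0023,-0.0111,-1,
-0.121,-0.0001,-0.0002,0,-0.0009,-0.0113,-1,
-0.121,-0.0001,-0.0002,0,0.0005,-0.0113,-1,
-0.121,-0.0001,-0.0002,0,0.0018,-0.0112,-1,
-0.121,-0.0001,-0.0002,0,0.0032,-0.0109,-1,
-0.121,-0.0001,-0.0002,0,0.0045,-0.0104,-1,
-0.121,-0.0001,-0.0002,0,0.0057,-0.0098,-1,
-0.121,-0.0001,-0.0002,0,0.0068,-0.0091,-1,
-0.121,-0.0001,-0.0002,0,0.0079,-0.0082,-1,
-0.121,-0.0001,-0.0002,0,0.0088,-0.0072,-1,
-0.121,-0.0001,-0.0002,0,0.0096,-0.0061,-1,
-0.121,-0.0001,-0.0002,0,0.0103,-0.0048,-1,
-0.121,-0.0001,-0.0002,0,0.0108,-0.0036,-1,
0,0,0,0,0.0053,-0.001,-1,
```

View pics/side4.png

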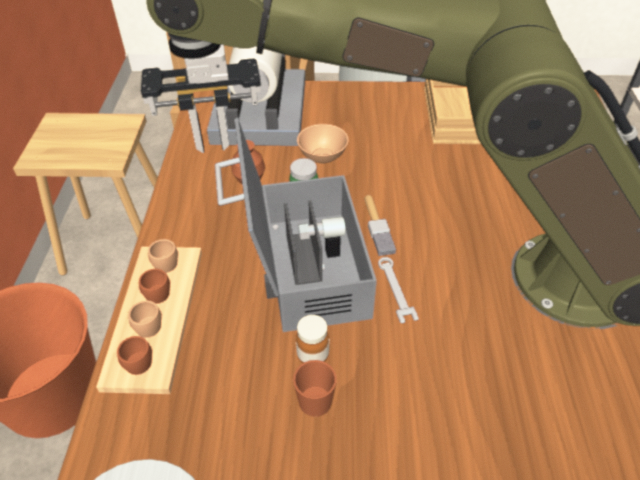

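The fingers are clear above the handle (tips near (200,150) and (223,145)). The lid stays leaning back, with its edge at (243,135). Next I'll go over the gap and turn a quarter turn.

Emit:
play_rows(
  motion=[-0.121, 0, 0, 0, -0.0023, -0.0111, -1, -0.121, 0, 0, 0, -0.0009, -0.0113, -1, -0.121, 0, 0, 0, 0.0005, -0.0113, -1, -0.121, 0, 0, 0, 0.0018, -0.0112, -1, -0.121, 0, 0, 0, 0.0032, -0.0109, -1, -0.121, 0, 0, 0, 0.0045, -0.0104, -1, -0.121, 0, 0, 0, 0.0057, -0.0098, -1, -0.121, 0, 0, 0, 0.0068, -0.0091, -1, -0.121, 0, 0, 0, 0.0079, -0.0082, -1, -0.121, 0, 0, 0, 0.0088, -0.0072, -1, -0.121, 0, 0, 0, 0.0096, -0.0061, -1, -0.121, 0, 0, 0, 0.0103, -0.0048, -1, -0.121, 0, 0, 0, 0.0108, -0.0036, -1, 0, 0, 0, 0, 0.005, -0.001, -1, 0, 0, 0, 0, 0, 0, -1],
)

```text
clock: 10.55
eef_pos: [561.5, -45.5, 319.4]
eef_rot: [1.217, 1.538, 3.052]
wrist_force: [-0.1, 0.1, 0.3]
finger_gap: 94.0
```

Run:
```python
from h import *
s=read_state();print(s["eef_pos"],s["joints"].round(2),s["clock"],s["finger_gap"])
pts=[]
for c in("side","top"):
    im,d=camera(c);cv2.imwrite(f"pics/{c}5.png",im);np.save(f"/tmp/{c}5.npy",d)
    print(c)
    for n in("bolt_head","gap","lid_handle","lid_hinge"):
        for r in place_of(c,n)[:1]: print(n,np.round(w(c,r["at"]),1),round(r["conf"],2))
rows([([570,-40,220],B+np.pi/2,5,-1),([570,-40,170],B+np.pi/2,3,-1),([570,-40,170],B+np.pi/2,1,-1)])
```

```text
[561.45867927 -45.53317221 319.40365799] [-0.15  0.29  1.27 -0.    1.61 -1.98] 10.55 94.04471721599882
side
bolt_head [571.9 -41.5  91.3] 0.45
gap [542.5 -15.2  -2.7] 0.6
lid_handle [711.7  19.4 270.1] 0.89
lid_hinge [632.   1. 124.] 0.71
top
bolt_head [629.7   4.1 124.1] 0.71
gap [566.1 -38.4 110.3] 0.44
lid_handle [707.8  18.6 268.2] 0.76
lid_hinge [630.5   4.6 123.3] 0.76
0.0131,0.002,-0.0061,0.02,-0.0024,0.0004,-1,
0.0131,0.002,-0.0061,0.02,-0.0023,0.0005,-1,
0.0131,0.002,-0.0061,0.02,-0.0022,0.0005,-1,
0.0131,0.002,-0.0061,0.02,-0.002,0.0006,-1,
0.0131,0.002,-0.0061,0.02,-0.0019,0.0007,-1,
0,0,0,0.0167,0,0,-1,
0,0,0,0.0167,0,0,-1,
0,0,0,0.0167,0,0,-1,
0,0,0,0,0,0,-1,
```

View pics/side5.png

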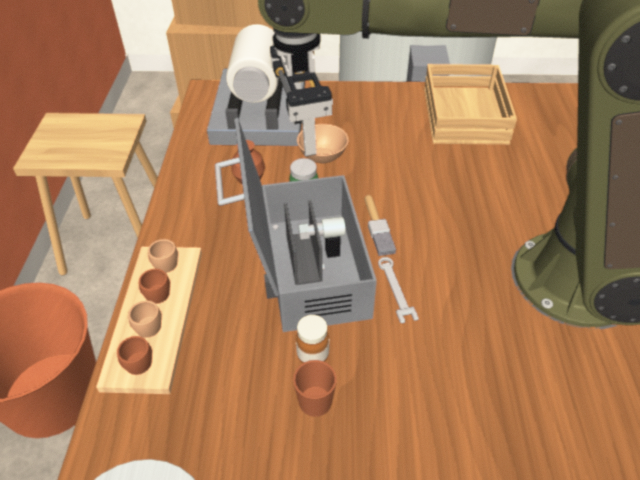

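Lid handle measured at (712,19,270), which is where the fully open lid should put it. The gripper is over the box, with a finger tip at (310,150). I'll descend to just above the gap.

Emit:
play_rows(
  motion=[0.0131, 0.002, -0.0061, 0.02, -0.0024, 0.0004, -1, 0.0131, 0.002, -0.0061, 0.02, -0.0023, 0.0005, -1, 0.0131, 0.002, -0.0061, 0.02, -0.0022, 0.0005, -1, 0.0131, 0.002, -0.0061, 0.02, -0.002, 0.0006, -1, 0.0131, 0.002, -0.0061, 0.02, -0.0019, 0.0007, -1, 0, 0, 0, 0.0167, 0, 0, -1, 0, 0, 0, 0.0167, 0, 0, -1, 0, 0, 0, 0.0167, 0, 0, -1, 0, 0, 0, 0, 0, 0, -1],
)

```text
clock: 11.95
eef_pos: [571.2, -39.5, 164.9]
eef_rot: [-1.85, 1.567, -0.082]
wrist_force: [0.2, -0.1, -0.7]
finger_gap: 93.9
```

Run:
```python
from h import *
s=read_state();print(s["eef_pos"],s["joints"].round(2),s["clock"],s["finger_gap"],Rt().as_matrix().round(3).tolist())
im,d=camera("side");cv2.imwrite("pics/side6.png",im);np.save("/tmp/side6.npy",d)
for n in("bolt_head","gap"):
        for r in place_of("side",n)[:2]: print(n,np.round(w("side",r["at"]),1),round(r["conf"],2))
cv2.imwrite("pics/side6c.png",cv2.resize(im[120:300,210:430],None,fx=3.3,fy=3.3))
rows([([570,-40,140],B+np.pi/2,3,-1),([570,-40,140],B+np.pi/2,1,-1)])
```

```text
[571.24390046 -39.48103099 164.9386044 ] [-0.13  0.38  1.51  0.    1.25 -1.9 ] 11.95 93.85707397932131 [[0.004, -0.98, -0.197], [-0.0, -0.197, 0.98], [-1.0, -0.003, -0.001]]
bolt_head [571.4 -38.7  87.4] 0.66
bolt_head [ 410.  -142.4    1.1] 0.61
gap [572.7 -34.4 113.1] 0.9
-0.0015,-0.0008,0.0026,0.0093,0.0009,0.0001,-1,
-0.0015,-0.0008,0.0026,0.0093,0.0009,0.0001,-1,
-0.0015,-0.0008,0.0026,0.0093,0.0009,0.0001,-1,
0,0,0,0,0,0,-1,
```

View pics/side6c.png

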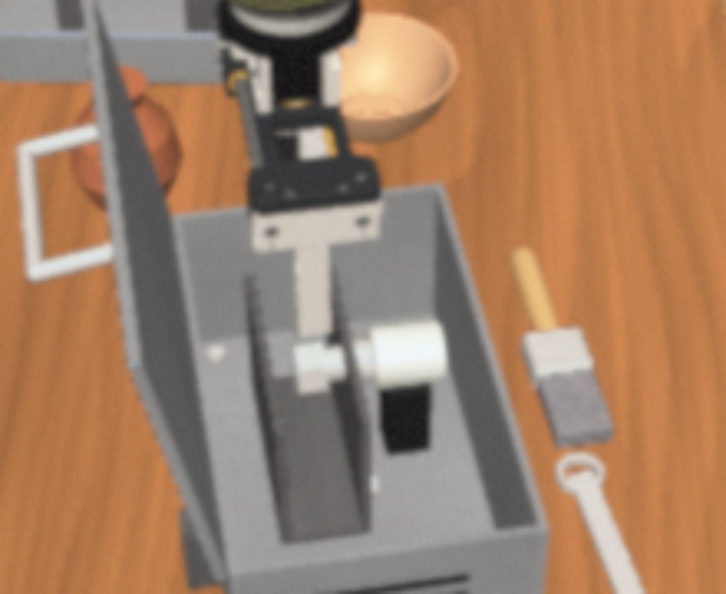

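The finger (crop (315,300)) lines up with the bolt head (crop (310,365)), between the two plates. I'll keep going down.

Emit:
play_rows(
  motion=[-0.0015, -0.0008, 0.0026, 0.012, 0.0005, 0, -1, -0.0015, -0.0008, 0.0026, 0.012, 0.0005, 0, -1, -0.0015, -0.0008, 0.0026, 0.012, 0, 0, -1, 0, 0, 0, 0.01, 0, 0, -1, 0, 0, 0, 0.01, 0, 0, -1, 0, 0, 0, 0, 0, 0, -1],
)

```text
clock: 12.7
eef_pos: [572.1, -40.0, 108.4]
eef_rot: [-1.997, 1.57, -0.223]
wrist_force: [0.6, 0.3, 0.8]
finger_gap: 94.2
```

Run:
```python
from h import *
s=read_state();print(s["eef_pos"],s["clock"],s["wrist_force"],Rt().as_matrix().round(3).tolist())
im,d=camera("side")
cv2.imwrite("pics/side7c.png",cv2.resize(im[120:300,210:430],None,fx=3.3,fy=3.3))
rows([([570.5,-39.5,71],B+np.pi/2,4,-1)])
```

```text
[572.0921328  -39.96216134 108.40803858] 12.7 [0.55059538 0.30948213 0.81323341] [[0.001, -0.979, -0.201], [-0.0, -0.201, 0.979], [-1.0, -0.001, -0.001]]
0.0001,-0.0002,0.0005,0.0096,0.0005,0.0002,-1,
0.0001,-0.0002,0.0005,0.0096,0.0005,0.0002,-1,
0.0001,-0.0002,0.0005,0.0096,0.0004,0.0002,-1,
0.0001,-0.0002,0.0005,0.0096,0.0004,0.0002,-1,
```

View pics/side7c.png

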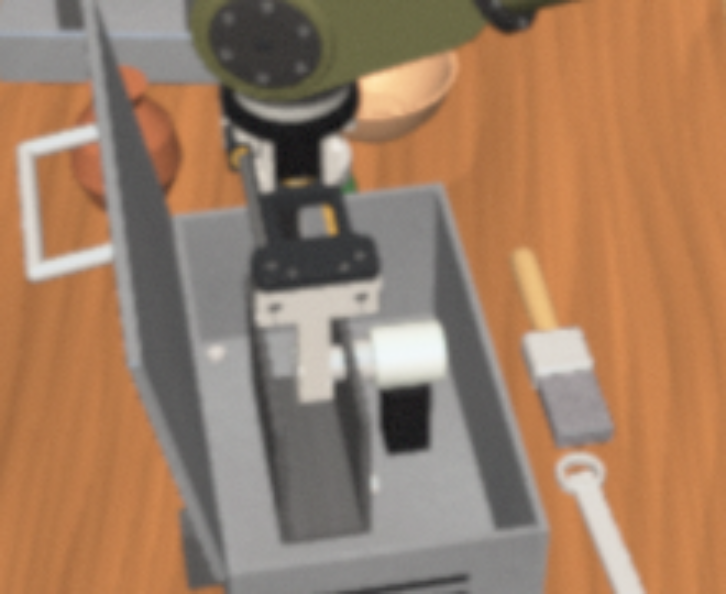

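The finger is in the gap, clear of both plates and beside the head. I'll go down the last 37 mm and start closing.

Emit:
play_rows(
  motion=[0, 0, 0, 0.0096, 0.0005, 0, -1, 0, 0, 0, 0.0096, 0.0005, 0, -1, 0, 0, 0, 0.0096, 0.0005, 0, -1, 0, 0, 0, 0.009, 0.0005, 0, -1, 0, 0, 0, 0, 0, 0, -1],
  newtons=25,
)

```text
clock: 13.25
eef_pos: [570.7, -40.5, 68.7]
eef_rot: [-1.942, 1.567, -0.169]
wrist_force: [-0.4, -0.4, 0.3]
finger_gap: 93.8
```

Run:
```python
from h import *
s=read_state();print(s["eef_pos"],s["clock"],s["wrist_force"],Rt().as_matrix().round(3).tolist())
im,d=camera("side")
cv2.imwrite("pics/side8c.png",cv2.resize(im[120:300,210:430],None,fx=3.3,fy=3.3))
```

```text
[570.68845115 -40.48852129  68.69860656] 13.25 [-0.41678235 -0.38418229  0.28921504] [[0.003, -0.979, -0.201], [-0.001, -0.201, 0.979], [-1.0, -0.003, -0.001]]
```

View pics/side8c.png

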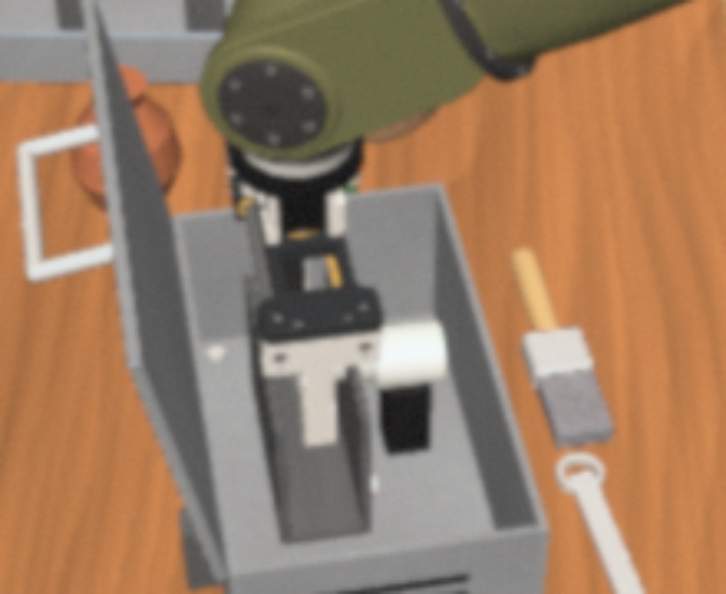

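Emit:
play_rows(
  motion=[0, 0, 0, 0, 0, 0, 1, 0, 0, 0, 0, 0, 0, 1, 0, 0, 0, 0, 0, 0, 1, 0, 0, 0, 0, 0, 0, 1, 0, 0, 0, 0, 0, 0, 1, 0, 0, 0, 0, 0, 0, 1, 0, 0, 0, 0, 0, 0, 1, 0, 0, 0, 0, 0, 0, 1, 0, 0, 0, 0, 0, 0, 1, 0, 0, 0, 0, 0, 0, 1, 0, 0, 0, 0, 0, 0, 1, 0, 0, 0, 0, 0, 0, 1],
  newtons=32,
)

```text
clock: 14.5
eef_pos: [570.8, -35.5, 70.6]
eef_rot: [-0.653, 1.563, 1.122]
wrist_force: [0.1, 2.6, 0.1]
finger_gap: 31.3
```

Emit:
play_rows(
  motion=[0, 0, 0, 0, 0, 0, 1, 0, 0, 0, 0, 0, 0, 1, 0, 0, 0, 0, 0, 0, 1, 0, 0, 0, 0, 0, 0, 1, 0, 0, 0, 0, 0, 0, 1],
)

```text
clock: 15.0
eef_pos: [570.8, -35.5, 70.6]
eef_rot: [-0.619, 1.562, 1.155]
wrist_force: [-0.7, 1.9, 0.1]
finger_gap: 31.8
```

Emit:
play_rows(
  motion=[0, 0, 0, 0, 0, 0, 1, 0, 0, 0, 0, 0, 0, 1, 0, 0, 0, 0, 0, 0, 1, 0, 0, 0, 0, 0, 0, 1, 0, 0, 0, 0, 0, 0, 1, 0, 0, 0, 0, 0, 0, 1, 0, 0, 0, 0, 0, 0, 1, 0, 0, 0, 0, 0, 0, 1, 0, 0, 0, 0, 0, 0, 1, 0, 0, 0, 0, 0, 0, 1, 0, 0, 0, 0, 0, 0, 1, 0, 0, 0, 0, 0, 0, 1, 0, 0, 0, 0, 0, 0, 1, 0, 0, 0, 0, 0, 0, 1, 0, 0, 0, 0, 0, 0, 1],
)

```text
clock: 16.5
eef_pos: [570.8, -35.5, 70.6]
eef_rot: [-0.622, 1.562, 1.151]
wrist_force: [0.2, 2.3, -0.5]
finger_gap: 31.4
```

Emit:
play_rows(
  motion=[0, 0, 0, 0, 0, 0, 1, 0, 0, 0, 0, 0, 0, 1, 0, 0, 0, 0, 0, 0, 1, 0, 0, 0, 0, 0, 0, 1, 0, 0, 0, 0, 0, 0, 1, 0, 0, 0, 0, 0, 0, 1, 0, 0, 0, 0, 0, 0, 1, 0, 0, 0, 0, 0, 0, 1, 0, 0, 0, 0, 0, 0, 1, 0, 0, 0, 0, 0, 0, 1, 0, 0, 0, 0, 0, 0, 1, 0, 0, 0, 0, 0, 0, 1, 0, 0, 0, 0, 0, 0, 1, 0, 0, 0, 0, 0, 0, 1, 0, 0, 0, 0, 0, 0, 1],
)

```text
clock: 18.0
eef_pos: [570.8, -35.5, 70.6]
eef_rot: [-0.619, 1.562, 1.154]
wrist_force: [-0.8, 1.9, 0.5]
finger_gap: 31.5
```

Run:
```python
from h import *
s=read_state();print(s["eef_pos"],s["moment"],s["wrist_force"],Rt().as_matrix().round(4).tolist(),s["finger_gap"])
for i in range(4):
    im,d=camera("side");print(read_state()["finger_gap"])
cv2.imwrite("pics/side9c.png",cv2.resize(im[190:270,260:360],None,fx=7,fy=7,interpolation=cv2.INTER_CUBIC))
for n in("bolt_head","gap","lid_handle"):
        for r in place_of("side",n)[:2]: print(n,np.round(w("side",r["at"]),1),round(r["conf"],2))
```

```text
[570.76395723 -35.47058886  70.63439794] [ 0.38940736  0.02032169 -0.00957696] [-0.80224734  1.94448179  0.4902959 ] [[0.0035, -0.9795, -0.2015], [0.0078, -0.2015, 0.9795], [-1.0, -0.005, 0.007]] 31.5410894756716
31.48971701818195
31.380112361464015
31.587855559638832
31.83720245412744
bolt_head [ 714.3 -298.1   -0.8] 0.54
bolt_head [571.8 -39.   90.1] 0.37
gap [571.5 -37.4 105.7] 0.57
lid_handle [711.7  18.8 272.8] 0.89
lid_handle [ 7.152e+02 -2.980e+02 -6.000e-01] 0.73
```

View pics/side9c.png

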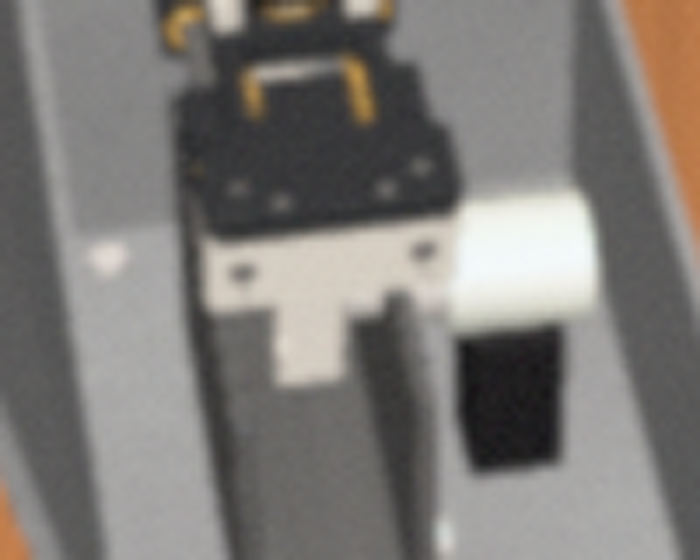

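Gap reads 31.5 mm where 30 is expected, so the head may not be fully square. I'll test with a firmer squeeze.

Emit:
play_rows(
  motion=[0, 0, 0, 0, 0, 0, 1, 0, 0, 0, 0, 0, 0, 1, 0, 0, 0, 0, 0, 0, 1, 0, 0, 0, 0, 0, 0, 1, 0, 0, 0, 0, 0, 0, 1, 0, 0, 0, 0, 0, 0, 1, 0, 0, 0, 0, 0, 0, 1, 0, 0, 0, 0, 0, 0, 1, 0, 0, 0, 0, 0, 0, 1, 0, 0, 0, 0, 0, 0, 1, 0, 0, 0, 0, 0, 0, 1, 0, 0, 0, 0, 0, 0, 1, 0, 0, 0, 0, 0, 0, 1, 0, 0, 0, 0, 0, 0, 1, 0, 0, 0, 0, 0, 0, 1],
  newtons=40,
)

```text
clock: 19.85
eef_pos: [570.8, -35.5, 70.7]
eef_rot: [-0.625, 1.562, 1.149]
wrist_force: [-0.0, 1.9, 0.7]
finger_gap: 31.2
```

Run:
```python
from h import *
g=[]
for i in range(20):
    camera("side");g.append(read_state()["finger_gap"])
s=read_state();print(np.round(g,2),np.mean(g),s["eef_pos"],s["moment"],s["wrist_force"],s["clock"])
```

```text
[31.37 31.45 31.25 31.74 31.28 31.76 31.54 31.45 31.3  31.56 31.84 31.24
 31.21 31.29 31.53 31.31 31.36 31.21 31.54 31.36] 31.429025580006407 [570.76069473 -35.47594227  70.62053223] [0.40443593 0.09660565 0.01223724] [0.04089175 2.17200371 0.25935997] 20.85
```

Emit:
play_rows(
  motion=[0, 0, 0, 0, 0, 0, 1, 0, 0, 0, 0, 0, 0, 1, 0, 0, 0, 0, 0, 0, 1, 0, 0, 0, 0, 0, 0, 1, 0, 0, 0, 0, 0, 0, 1, 0, 0, 0, 0, 0, 0, 1, 0, 0, 0, 0, 0, 0, 1, 0, 0, 0, 0, 0, 0, 1, 0, 0, 0, 0, 0, 0, 1, 0, 0, 0, 0, 0, 0, 1, 0, 0, 0, 0, 0, 0, 1, 0, 0, 0, 0, 0, 0, 1, 0, 0, 0, 0, 0, 0, 1, 0, 0, 0, 0, 0, 0, 1, 0, 0, 0, 0, 0, 0, 1, 0, 0, 0, 0, 0, 0, 1, 0, 0, 0, 0, 0, 0, 1, 0, 0, 0, 0, 0, 0, 1, 0, 0, 0, 0, 0, 0, 1, 0, 0, 0, 0, 0, 0, 1],
  newtons=36,
)

```text
clock: 22.85
eef_pos: [570.8, -35.5, 70.7]
eef_rot: [-0.626, 1.562, 1.147]
wrist_force: [0.8, 2.1, 0.7]
finger_gap: 31.6
```

Run:
```python
from h import *
def m(n):
    g=[]
    for i in range(n):
        camera("side");g.append(read_state()["finger_gap"])
    return g
g=m(60);t=np.arange(60)*.05
s=read_state();print(np.mean(g[:20]),np.mean(g[20:40]),np.mean(g[40:]),np.polyfit(t,g,1),s["eef_pos"],s["clock"])
```

```text
31.42195762908374 31.404551330043528 31.412052781398547 [-4.96196347e-03  3.14201728e+01] [570.76739104 -35.46325804  70.64652583] 25.85
```

The gap holds at 31.41 mm with no drift over 3 s. A turning head would change it by about 0.2 mm/s, so the head is stopped. To rule out a jam on corners, I'll open, wait and grip again. There is plenty of time.

Emit:
play_rows(
  motion=[0, 0, 0, 0, 0, 0, -0.3, 0, 0, 0, 0, 0, 0, -0.3, 0, 0, 0, 0, 0, 0, -0.3, 0, 0, 0, 0, 0, 0, -0.3, 0, 0, 0, 0, 0, 0, -0.3, 0, 0, 0, 0, 0, 0, -0.3, 0, 0, 0, 0, 0, 0, -0.3, 0, 0, 0, 0, 0, 0, -0.3, 0, 0, 0, 0, 0, 0, -0.3, 0, 0, 0, 0, 0, 0, -0.3],
)

```text
clock: 26.85
eef_pos: [570.9, -36.2, 70.6]
eef_rot: [-0.72, 1.563, 1.054]
wrist_force: [-0.1, -0.4, -0.1]
finger_gap: 60.9
```

Run:
```python
from h import *
s=read_state();print(s["eef_pos"],s["finger_gap"],s["wrist_force"],s["moment"],s["clock"])
im,d=camera("side")
cv2.imwrite("pics/side10c.png",cv2.resize(im[190:270,260:360],None,fx=7,fy=7,interpolation=cv2.INTER_CUBIC))
im,d=camera("top")
cv2.imwrite("pics/top10c.png",cv2.resize(im[160:300,240:440],None,fx=3.8,fy=3.8))
```

```text
[570.87744985 -36.21946943  70.62230218] 60.88749184774736 [-0.05731038 -0.40842964 -0.12503642] [-0.02183219 -0.0334287  -0.03821888] 26.85
```

View pics/side10c.png

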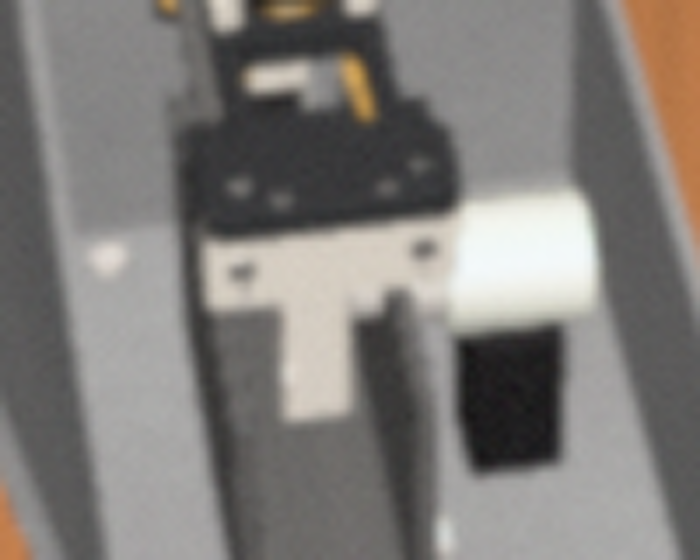

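Emit:
play_rows(
  motion=[0, 0, 0, 0, 0, 0, -0.3, 0, 0, 0, 0, 0, 0, -0.3, 0, 0, 0, 0, 0, 0, -0.3, 0, 0, 0, 0, 0, 0, -0.3, 0, 0, 0, 0, 0, 0, -0.3, 0, 0, 0, 0, 0, 0, -0.3, 0, 0, 0, 0, 0, 0, -0.3, 0, 0, 0, 0, 0, 0, -0.3, 0, 0, 0, 0, 0, 0, -0.3, 0, 0, 0, 0, 0, 0, -0.3, 0, 0, 0, 0, 0, 0, 1, 0, 0, 0, 0, 0, 0, 1, 0, 0, 0, 0, 0, 0, 1, 0, 0, 0, 0, 0, 0, 1, 0, 0, 0, 0, 0, 0, 1, 0, 0, 0, 0, 0, 0, 1, 0, 0, 0, 0, 0, 0, 1, 0, 0, 0, 0, 0, 0, 1, 0, 0, 0, 0, 0, 0, 1, 0, 0, 0, 0, 0, 0, 1],
  newtons=36,
)

```text
clock: 28.95
eef_pos: [570.7, -35.5, 70.6]
eef_rot: [-0.607, 1.562, 1.167]
wrist_force: [-0.3, 1.3, -0.5]
finger_gap: 31.9
```

```bash
cat >> h.py <<'E'
def gm(n):
    g=[]
    for i in range(n):
        camera("side");g.append(read_state()["finger_gap"])
    return g
E
python3 - <<'E'
from h import *
g=gm(20);s=read_state();print(np.round(g,2),np.mean(g),s["eef_pos"],s["finger_gap"],s["wrist_force"],s["moment"],s["clock"])
E
```

```text
[31.76 31.45 31.42 31.93 31.64 31.48 31.77 31.71 31.96 31.89 31.42 31.29
 31.61 31.65 31.57 31.93 31.47 31.89 31.76 31.58] 31.658616991208202 [570.73635186 -35.47188105  70.61326435] 31.57730769218533 [0.09189863 0.8559322  0.00744352] [ 0.32443289  0.01193214 -0.00693484] 29.95
```

Emit:
play_rows(
  motion=[0, 0, 0, 0, 0, 0, 1, 0, 0, 0, 0, 0, 0, 1, 0, 0, 0, 0, 0, 0, 1, 0, 0, 0, 0, 0, 0, 1, 0, 0, 0, 0, 0, 0, 1, 0, 0, 0, 0, 0, 0, 1, 0, 0, 0, 0, 0, 0, 1, 0, 0, 0, 0, 0, 0, 1, 0, 0, 0, 0, 0, 0, 1, 0, 0, 0, 0, 0, 0, 1, 0, 0, 0, 0, 0, 0, 1, 0, 0, 0, 0, 0, 0, 1, 0, 0, 0, 0, 0, 0, 1, 0, 0, 0, 0, 0, 0, 1, 0, 0, 0, 0, 0, 0, 1, 0, 0, 0, 0, 0, 0, 1, 0, 0, 0, 0, 0, 0, 1, 0, 0, 0, 0, 0, 0, 1, 0, 0, 0, 0, 0, 0, 1, 0, 0, 0, 0, 0, 0, 1],
  newtons=36,
)

```text
clock: 31.95
eef_pos: [570.7, -35.5, 70.6]
eef_rot: [-0.603, 1.562, 1.17]
wrist_force: [-0.5, 0.4, 0.4]
finger_gap: 31.6
```

Run:
```python
from h import *
g=gm(40);s=read_state();print(np.mean(g[:20]),np.mean(g[20:]),s["eef_pos"],s["wrist_force"],s["moment"],s["clock"])
for n in("lid_handle","lid_hinge","jar_a","cup","bowl","vase","wrench","brush"):
    for r in place_of("side",n)[:1]: print(n,np.round(w("side",r["at"]),1),round(r["conf"],2))
im,_=camera("side");cv2.imwrite("pics/side11.png",im)
```

```text
31.707924079644272 31.801357212250956 [570.72286643 -35.47782523  70.61521443] [-0.53387594  1.62434358  0.28413332] [ 0.37086735  0.04715201 -0.02135188] 33.95
lid_handle [709.4  19.6 271.7] 0.8
lid_hinge [629.3   4.  122.8] 0.96
jar_a [542.2 201.    1.6] 0.77
bowl [ 537.1 -389.4    2.9] 0.47
vase [ 7.143e+02 -3.002e+02  6.000e-01] 0.69
wrench [377.   38.3  -0. ] 0.74
brush [ 4.095e+02 -1.447e+02  2.000e-01] 0.88
```

View pics/side11.png

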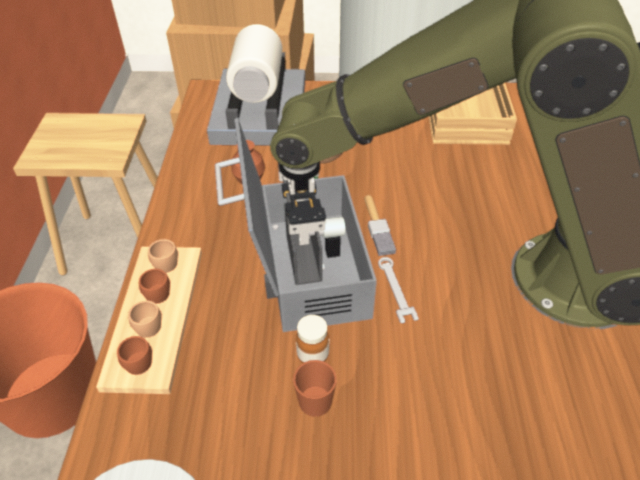

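After the second grip the gap is larger (31.7–31.8 mm) and creeps up slowly. That suggests the pads hold the head on its corners, about 0.1 rad off square. I'll open, tilt the jaws to match the flats, and close again.

Emit:
play_rows(
  motion=[0, 0, 0, 0, 0, 0, -0.05, 0, 0, 0, 0, 0, 0, -0.05, 0, 0, 0, 0, 0, 0, -0.05, 0, -0.065, 0, 0, 0, 0.0012, -0.05, 0, -0.065, 0, 0, 0, 0.0012, -0.05, 0, 0, 0, 0, 0, 0, 1, 0, 0, 0, 0, 0, 0, 1, 0, 0, 0, 0, 0, 0, 1, 0, 0, 0, 0, 0, 0, 1, 0, 0, 0, 0, 0, 0, 1, 0, 0, 0, 0, 0, 0, 1, 0, 0, 0, 0, 0, 0, 1, 0, 0, 0, 0, 0, 0, 1],
  newtons=36,
)

```text
clock: 35.7
eef_pos: [570.3, -33.0, 70.8]
eef_rot: [-0.038, 1.437, 1.738]
wrist_force: [-0.1, -2.9, -0.5]
finger_gap: 30.4
```

Run:
```python
from h import *
g=gm(20);s=read_state();print(np.mean(g[:10]),np.mean(g[10:]),s["eef_pos"],s["wrist_force"],s["moment"],s["clock"],Rt().as_matrix().round(3).tolist())
```

```text
30.620349546503355 30.496527040147917 [570.2686766  -33.01372167  70.77971995] [ 0.75892138 -2.1396939  -0.90504585] [-0.31902003 -0.02112365 -0.02897113] 36.7 [[-0.022, -0.979, -0.202], [0.132, -0.203, 0.97], [-0.991, -0.005, 0.133]]
```

The gap dropped to 30.5 mm, so the tilt is the right way. Now to see whether it holds.

Run:
```python
from h import *
g=gm(40);s=read_state();print([np.mean(g[i:i+10]).round(3) for i in range(0,40,10)],np.polyfit(np.arange(40)*.05,g,1),s["wrist_force"],s["moment"],s["clock"])
```

```text
[np.float64(30.586), np.float64(30.659), np.float64(30.554), np.float64(30.679)] [2.52797778e-02 3.05949245e+01] [ 0.95010364 -2.62909118 -0.79139856] [-0.31190384  0.00514825 -0.05558417] 38.7
```

Emit:
play_rows(
  motion=[0, 0.025, 0, 0, 0, -0.0005, 1, 0, 0, 0, 0, 0, 0, 1, 0, 0, 0, 0, 0, 0, 1, 0, 0, 0, 0, 0, 0, 1, 0, 0, 0, 0, 0, 0, 1],
  newtons=38,
)

```text
clock: 39.2
eef_pos: [570.4, -33.5, 70.7]
eef_rot: [-0.048, 1.464, 1.727]
wrist_force: [-0.7, -2.1, -0.4]
finger_gap: 30.6
```

Run:
```python
from h import *
g=gm(80);s=read_state();t=np.arange(80)*.05;print([np.mean(g[i:i+20]).round(3) for i in range(0,80,20)],np.polyfit(t,g,1),s["wrist_force"],s["moment"],s["clock"],Rt().as_matrix()[1,0],s["eef_pos"])
```

```text
[np.float64(30.593), np.float64(30.542), np.float64(30.566), np.float64(30.504)] [-2.46112635e-02  3.05998665e+01] [-0.23577758 -1.33228056 -1.10037041] [-0.34301116 -0.02021189  0.01313051] 43.2 0.10490691134514041 [570.37785078 -33.54238494  70.71095445]
```

Run:
```python
from h import *
g=gm(80);s=read_state();t=np.arange(80)*.05;print([np.mean(g[i:i+20]).round(3) for i in range(0,80,20)],np.polyfit(t,g,1),s["wrist_force"],s["clock"])
for c in("side","top"):
    im,_=camera(c)
    print([np.round(w(c,r["at"]),1) for r in place_of(c,"lid_handle")[:1]])
```

```text
[np.float64(30.437), np.float64(30.48), np.float64(30.587), np.float64(30.494)] [1.84677345e-02 3.04631446e+01] [ 0.44566784 -1.41143015 -1.00660606] 47.2
[array([711.4,  16.6, 270.6])]
[array([708.2,  18.4, 269.8])]
```

The gap has stayed at 30.5 mm over 8 s, the grip is firm and the lid is on its stop. Handing in.

```bash
python3 -c "
from h import *
print(sign_off())"
```

```text
the job is handed in; nothing more can be done
None
```

I opened the lid by its bar handle until it rested on its stop. I then reached into the gap behind the bracket, took the bolt head by its side flats with 38 N, and handed in at about 47 s while still holding it.

**Last checks**
- **Bolt:** the finger gap stayed at 30.4–30.6 mm for the last 8 s. Free turning would change it by about 0.2 mm/s, so I take the bolt as stopped. I never saw the head itself at the end, because the finger hides it.
- **Lid:** the handle was last measured near (710, 18, 270), where the fully open lid should put it.
- **Wrist force:** it read under 10 N at every check.
- **Things round the box:** at about 34 s, the jar, bowl, vase, wrench and brush that the networks reported were within about 6 mm of where they started. The networks did not report the cup then, but in the picture it stood in its place. I did not check the green jar's position separately.

**What disagreed**
- **First two grips:** with the fingers straight down, the gap was 31.4 mm and then about 31.8 mm, and it was rising slowly on the second. That suggested the pads held the corners, not the flats, so I opened, tilted the jaws about 0.13 rad and closed again. I then eased the tilt back to about 0.105 rad.
- **Head not squared to the box:** I expected the head to square up to upright flats, but it is held about 0.1 rad off that.
- **Gap reading:** it is still about 0.5 mm over the nominal 30 mm. That may be sensor offset or a small remaining angle.
- **Head position:** the grip settled 3 to 5 mm from where the cameras put the head along y, still well within the 25 mm limit.

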